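Erect a tray carton and pack a column kit

TASK

Make up the column kit: fold all four walls of the cardboard tray blank fully upright, then stand every small blue-capped 100 ml bottle upright on the tray's floor, leaving the lengthwise middle line of the tray free. Last, lay the steel column along the tray in the notches of its two end walls, with its hexagonal fittings outside the walls, and leave the kit standing by itself. Leave the two other jars and the spanner where they are.

Things in the scene. Friction and masses are not known exactly. Their poses are not given: they have to be found in the camera images.
- carton: cardboard tray blank: base panel (156 x 182 mm, top 10 mm above the worktop) fixed to the bench on a low plate, a wall creased on to each of its edges and splayed outwards. Origin at the centre of the base, on the worktop; z up, x towards the second plain wall, y lengthwise towards the first notched wall; the tray stands askew on the bench. Erected: 150 mm (x) by 176 mm (y) inside, wall tops 63 mm above the worktop
- plain_wall_1 (a joint): angle of the first plain wall, rad: 0 flat outwards, 1.57 upright, stop at 1.60; starts at 0.3 to 0.6. Stiff crease, stays where left; about 1.1 N at the free edge moves it. Board 4 mm thick, 55 mm from crease to edge, 180 mm long, plain. Crease 8 mm above the worktop, 79 mm from the carton's origin on its -x side
- plain_wall_2 (a joint): angle of the second plain wall, rad: 0 flat outwards, 1.57 upright, stop at 1.60; starts at 0.3 to 0.6. Stiff crease, stays where left; about 1.1 N at the free edge moves it. Board 4 mm thick, 55 mm from crease to edge, 180 mm long, plain. Crease 8 mm above the worktop, 79 mm from the carton's origin on its +x side
- notch_wall_1 (a joint): angle of the first notched wall, rad: 0 flat outwards, 1.57 upright, stop at 1.60; starts at 0.3 to 0.6. Stiff crease, stays where left; about 1.1 N at the free edge moves it. Board 4 mm thick, 55 mm from crease to edge, 148 mm long; mid-edge notch 24 mm wide, 16 mm deep (push beside it). Crease 8 mm above the worktop, 92 mm from the carton's origin on its +y side
- notch_wall_2 (a joint): angle of the second notched wall, rad: 0 flat outwards, 1.57 upright, stop at 1.60; starts at 0.3 to 0.6. Stiff crease, stays where left; about 1.1 N at the free edge moves it. Board 4 mm thick, 55 mm from crease to edge, 148 mm long; mid-edge notch 24 mm wide, 16 mm deep (push beside it). Crease 8 mm above the worktop, 92 mm from the carton's origin on its -y side
- plain_wall_1_edge (a point): the middle of the free edge of the first plain wall (lower, outer face); its x axis points from the crease to the free edge, y along the edge
- plain_wall_2_edge (a point): the middle of the free edge of the second plain wall (lower, outer face); its x axis points from the crease to the free edge, y along the edge
- notch_wall_1_edge (a point): the middle of the free edge of the first notched wall (lower, outer face); its x axis points from the crease to the free edge, y along the edge
- notch_wall_2_edge (a point): the middle of the free edge of the second notched wall (lower, outer face); its x axis points from the crease to the free edge, y along the edge
- bottle_1: a 100 ml laboratory bottle with a blue ribbed screw cap, 104 mm tall, 0.2 kg; body 56 mm in diameter up to 62 mm, cap about 41 mm in diameter from 62 to 100 mm above the bottom; origin at the centre of the underside, z up the bottle. Two to four of these bottles are there (None when absent)
- bottle_2: a 100 ml laboratory bottle with a blue ribbed screw cap, 104 mm tall, 0.2 kg; body 56 mm in diameter up to 62 mm, cap about 41 mm in diameter from 62 to 100 mm above the bottom; origin at the centre of the underside, z up the bottle. Two to four of these bottles are there (None when absent)
- bottle_3: a 100 ml laboratory bottle with a blue ribbed screw cap, 104 mm tall, 0.2 kg; body 56 mm in diameter up to 62 mm, cap about 41 mm in diameter from 62 to 100 mm above the bottom; origin at the centre of the underside, z up the bottle. Two to four of these bottles are there (None when absent)
- bottle_4: a 100 ml laboratory bottle with a blue ribbed screw cap, 104 mm tall, 0.2 kg; body 56 mm in diameter up to 62 mm, cap about 41 mm in diameter from 62 to 100 mm above the bottom; origin at the centre of the underside, z up the bottle. Two to four of these bottles are there (None when absent)
- column: steel chromatography column, 282 mm long, 0.22 kg: rod 9.6 mm in diameter, axis 10 mm above the underside; hexagonal fittings 16 mm wide, 19 mm high, 109 to 129 mm each side of the middle; thin plugs beyond. Origin under the middle, on the underside; y along the rod. In the notches the rod rests 47 mm above the worktop; it may roll, so use column_mid
- column_mid (a point): the middle of the column, on the axis of its rod (y along the rod); 10 mm above the worktop when the column lies there, 52 mm when it rests in the notches
- jar_red: bystander: jar with a red lid, 46 mm in diameter, 64 mm tall, standing among the bottles; origin under its centre
- jar_white: bystander: small white jar, 36 mm in diameter, 54 mm tall, standing among the bottles; origin under its centre
- spanner: bystander: open-ended spanner lying flat, 159 mm long, 32 mm wide, 4 mm high; origin under its middle
Mind the look-alikes: they are no part of the job. Leave any purple look-alike of the bottle_1 alone.

How it is judged:
By the outcome, as a careful person would: the job done as asked, in the order asked, and still so for the second after the job is handed in, with the robot touching nothing.
Of bottle_1, bottle_2, bottle_3, bottle_4 only 2 to 4 are there at a start; the rules pass over those that are not, and their reading is None.
At some moment in a run one of column may be knocked a few centimetres aside while the robot is not near it.
It also fails if it takes over 210 s, if anything falls off the work surface, if the arm or the gripper's body presses on something with over 40 N, if the wrist force passes 120 N, or if a joint passes its speed limit or range.

ROBOT

A 6-joint arm with a two-finger parallel gripper is mounted at the origin on the work surface; the furniture and walls round the work are solid. World frame = base frame: x ahead of the robot, y to its left, z up, the work surface at z = 0. Lengths are in m, angles in rad, forces in N, time in s.
With the tool pointing down it reaches from about 0.25 to 0.775 m from the base axis. Payload 8.9 kg.
Tool frame: the origin (TCP) lies midway between the tips of the shut fingers; the grasp point (between the pads) lies 19 mm behind it; z points along the fingers, y is the line along which they close (so a half turn about z gives the same grasp; the last joint's range is limited). The gripper opens to 85 mm and grips with 20 to 120 N. Pads are 22 mm wide; open, the fingers measure 114 mm over their backs; the gripper's body (76 mm by 85 mm) begins 54 mm behind the grasp point. The pads swing forward as they close: fully open they stand 13 mm farther back than shut.
Start: joints at [1.002, 0.291, -0.153, 1.127, 0, 1.431], TCP at [0.219, 0.477, 0.231] pointing down, gripper open.
Joint ranges: [-2.52, 2.52], [-0.91, 1.74], [-1.3, 1.37], [-1.96, 2.02], [-1.52, 1.47], [-3.14, 3.14]. Speed limits (rad/s): [2.22, 2.22, 2.79, 3.14, 3.14, 3.14].

INTERFACE

Orientations are given as a 3x3 rotation matrix whose columns are the frame's x, y, z axes.
In Python, from bench import get_obs, optics, finish_job gives the robot as it stands.
- The arm moves only by the shell command python3 -m handwheel 'ROWS'. ROWS is JSON, a list that holds one entry, the list of rows, each a list of 7 numbers: the shift along the world's x, y, z in mm, then the turn, a rotation vector about the world's x, y, z in rad, then the closure in counts, from 0 (fully open) to 255 (shut). A call has exactly 10 rows; each row is the pose to reach, as a shift and turn from the pose commanded when the call began; what a row does not reach only later rows make up. A row lasts 1/10 s, in which the tool goes at most 50 mm and 8.59 degrees, less where a joint would pass 70% of its speed; a pose out of reach is approached as far as the arm can. A call with a gripper value outside its range is refused whole. The fingers move at their own pace and stop on an object; the grip force is fixed at half the most. Time passes only in rows, so rows that repeat a pose let the fingers close, or fill a call up. It gives the time, the measured TCP pose, the force, the opening and the grip force at its end, in the units of the state.
- get_obs(): the state, without advancing time (a new reading comes with each control period).
- optics.capture(name): name is "side" or "top" or "wrist"; returns (picture, depth): 420x560x3 uint8, blue, green, red; 420x560 float32, m along the optical axis (not along the pixel's ray), 0 where there is no reading.
- optics.camera_info(name): a dict with "intrinsics" (3x3 intrinsics, pixels), "k1" (the pictures are not rectified: a ray, as slopes to the right and down, at radius r is drawn at 1 + k1 r^2 times it, then the intrinsics apply), "eye" and "rotation" of the camera in the world; the wrist camera has in their place "T_tool_cam" (4x4, takes a point from camera to tool coordinates, whose origin is the TCP and whose axes are the flange's). Camera axes: x right, y down, z forward; pixel columns grow to the right and rows downward; lengths in m; the calibration is good to about 2 mm. A picture is of the moment at which its call begins: read the wrist's pose just before it. camera_info takes no time and is no camera call.
- finish_job(): hands the job in; it is judged then, once.
The state is a dict: "t": time; "joints": joint angles; "joint_vel": joint speeds; "joint_torque": joint torques, N m; "tool_pos": TCP position; "orientation": TCP orientation; "wrist_force": force on the tool from outside, world axes, zero at the start; "ft_torque": the same for the moment, N m; "finger_gap": finger opening in m; "finger_force": force on a finger pad.
Only numpy, scipy, OpenCV 4.12 (cv2) and the standard library are available. Lean on these libraries where they do the work, as an engineer would, in place of code of your own. Each camera call takes 0.05 s, during which the arm holds its last target. There are 200 camera calls.

## Working session

There is one attempt and no reset: what is moved stays moved. The work goes in short steps, Python scripts to look and compute and a shell command to move; the robot and the scene stay as the last step left them, time stands still between calls to the robot, and variables do not carry over. Pictures are saved under pics/ and viewed, at most 14 in all, crops included, and the job is handed in when it is done.

```bash
mkdir -p pics; ls; cat > h.py <<'E'
import numpy as np, cv2
from bench import get_obs, optics
def cap(n):
    o=get_obs(); im,d=optics.capture(n); ci=optics.camera_info(n)
    K=np.array(ci["intrinsics"]);k1=ci["k1"]
    if n=="wrist":
        T=np.eye(4);T[:3,:3]=np.array(o["orientation"]);T[:3,3]=o["tool_pos"]
        T=T@np.array(ci["T_tool_cam"]);R,e=T[:3,:3],T[:3,3]
    else: R,e=np.array(ci["rotation"]),np.array(ci["eye"])
    return im,d,(K,k1,R,e)
def slopes(c,uv):
    K,k1,R,e=c
    uv=np.atleast_2d(np.array(uv,float))
    p=np.stack([(uv[:,0]-K[0,2])/K[0,0],(uv[:,1]-K[1,2])/K[1,1]],1)
    q=p.copy()
    for _ in range(8): q=p/(1+k1*(q**2).sum(1,keepdims=True))
    return q
def plane(c,uv,z):
    q=slopes(c,uv);r=np.c_[q,np.ones(len(q))]@c[2].T
    return c[3]+r*((z-c[3][2])/r[:,2])[:,None]
def cloud(d,c):
    v,u=np.indices(d.shape);q=slopes(c,np.c_[u.ravel(),v.ravel()])
    return (c[3]+(np.c_[q,np.ones(len(q))]*d.reshape(-1,1))@c[2].T).reshape(*d.shape,3)
E
python3 - <<'E'
from h import *
o=get_obs();print({k:np.round(v,3).tolist() for k,v in o.items()})
for n in("top","side"):
    im,d,c=cap(n);cv2.imwrite(f"pics/{n}0.png",im);np.savez(f"{n}0.npz",im=im,d=d)
    print(n,c[3],c[2].round(2).tolist(),c[0][0,0])
print(optics.camera_info("wrist"))
E
```

```text
pics
{'t': 0.0, 'joints': [1.002, 0.291, -0.154, 1.127, 0.0, 1.431], 'joint_vel': [0.001, -0.002, -0.002, -0.001, 0.001, 0.001], 'joint_torque': [0.001, -53.715, 33.137, 0.016, 0.0, 0.0], 'tool_pos': [0.219, 0.477, 0.231], 'orientation': [[-0.909, 0.417, -0.001], [0.417, 0.909, -0.001], [0.0, -0.001, -1.0]], 'wrist_force': [0.421, -0.065, 0.345], 'ft_torque': [-0.042, 0.016, -0.013], 'finger_force': 0.0, 'finger_gap': 0.086}
top [0.41056594 0.03560533 0.94095459] [[0.02, -1.0, 0.09], [-1.0, -0.02, 0.02], [-0.01, -0.09, -1.0]] 417.0569212075506
side [0.24200602 1.22928335 0.66264278] [[-0.98, -0.08, 0.17], [-0.19, 0.44, -0.88], [-0.01, -0.89, -0.45]] 528.7192974038705
{'intrinsics': array([[363.68561999,   0.        , 274.01407308],
       [  0.        , 363.68561999, 207.91252767],
       [  0.        ,   0.        ,   1.        ]]), 'k1': -0.025270292838869512, 'T_tool_cam': array([[ 6.43595960e-04, -9.63611331e-01, -2.67306545e-01,
         6.75975130e-02],
       [ 9.99999669e-01,  7.53416490e-04, -3.08278720e-04,
         6.63322828e-05],
       [ 4.98454026e-04, -2.67306258e-01,  9.63611496e-01,
        -1.41895665e-01],
       [ 0.00000000e+00,  0.00000000e+00,  0.00000000e+00,
         1.00000000e+00]])}
```

View pics/top0.png

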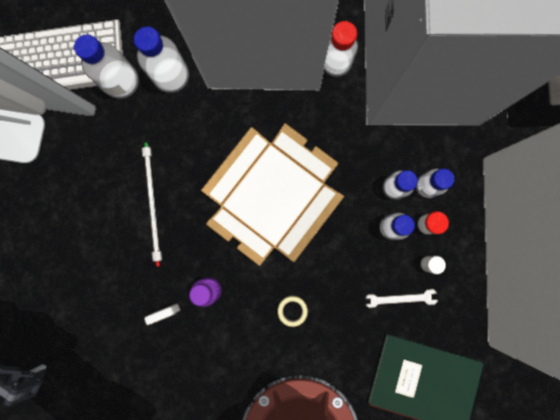

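View pics/side0.png

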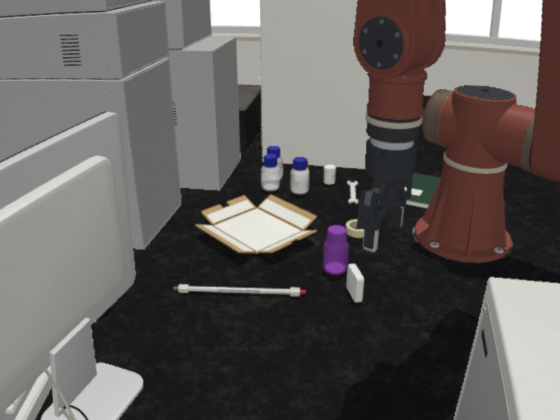

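The top view shows the tray near pixel (272,193). Its notched walls are at upper right (310,145) and lower left (240,240). The column runs (146,150) to (157,262). There are three small bottles with caps at (403,181), (440,179) and (402,225). The red jar is at (436,222), the white jar at (433,265) and the spanner at (400,298). The purple look-alike is at (205,292), and I'll leave it alone.

```bash
python3 - <<'E'
from h import *
z=np.load("top0.npz");im,d=z["im"],z["d"];_,_,c=cap("top")
P=cloud(d,c); hsv=cv2.cvtColor(im,cv2.COLOR_BGR2HSV)
H,S,V=[hsv[...,i].astype(int) for i in range(3)]
U,Vv=np.meshgrid(np.arange(560),np.arange(420))
reg=(U>195)&(U<350)&(Vv>115)&(Vv<272)&(V>90)
t=P[reg]; print("z hist",np.histogram(t[:,2],bins=np.arange(-.01,.07,.005)))
# base: white pixels with z in .005..0.015, largest component eroded
b=(reg&(S<40)&(V>200)&(abs(P[...,2]-.010)<.006)).astype(np.uint8)
b=cv2.morphologyEx(b,cv2.MORPH_OPEN,np.ones((5,5)))
n,l,s,ce=cv2.connectedComponentsWithStats(b);k=1+np.argmax(s[1:,4]);print("base",s[k],ce[k])
pts=np.argwhere(l==k)[:,::-1]
w=plane(c,pts,.010)[:,:2].astype(np.float32)*1000
r=cv2.minAreaRect(w);print("rect",r)
# column: line between ends
col=(U>130)&(U<170)&(Vv>135)&(Vv<270)&(V>110)
p=np.argwhere(col)[:,::-1];a=plane(c,p,.010)[:,:2]
vx,vy,x0,y0=cv2.fitLine(a.astype(np.float32),cv2.DIST_HUBER,0,.01,.01).ravel()
s_=(a-[x0,y0])@[vx,vy];m=(s_.min()+s_.max())/2
print("col mid",x0+vx*m,y0+vy*m,"dir",vx,vy,np.degrees(np.arctan2(vy,vx)),np.ptp(s_))
for nm,m_,h in [("blue",(H>110)&(H<128)&(S>150)&(V>60),.1),("red",((H<8)|(H>172))&(S>180)&(U>400)&(Vv>190)&(Vv<250),.06),("white",(S<40)&(V>170)&(U>410)&(U<450)&(Vv>245)&(Vv<285),.054)]:
    n,l,s,ce=cv2.connectedComponentsWithStats(m_.astype(np.uint8))
    for i in range(1,n):
        if s[i,4]>60:
            q=P[l==i];q=q[q[:,2]>np.percentile(q[:,2],70)-.012];top=q[q[:,2]>np.median(q[:,2])-.006]
            print(nm,ce[i].round(),s[i,4],"cloud top centre",((top.min(0)+top.max(0))/2).round(3),"ray",plane(c,ce[i],h)[0].round(3))
E
```

```text
z hist (array([   0,  178,  125, 2787, 3748, 1525, 1604, 1570, 1026,  100,    0,
          0,    0,    0,    0]), array([-0.01 , -0.005,  0.   ,  0.005,  0.01 ,  0.015,  0.02 ,  0.025,
        0.03 ,  0.035,  0.04 ,  0.045,  0.05 ,  0.055,  0.06 ,  0.065]))
base [ 226  148   93   95 4847] [272.23870435 194.55168145]
rect ((527.5623168945312, 68.70266723632812), (146.14617919921875, 172.24017333984375), 53.386661529541016)
col mid 0.5034271819805506 0.3420197183957323 dir 0.9893824 0.14533573 8.356721 0.28010851398049363
blue [147.  40.] 659 cloud top centre [0.62  0.187 0.557] ray [0.842 0.338 0.1  ]
blue [89. 49.] 580 cloud top centre [0.611 0.244 0.557] ray [0.823 0.463 0.1  ]
blue [443. 179.] 394 cloud top centre [ 0.492 -0.133  0.519] ray [ 0.554 -0.28   0.1  ]
blue [406. 180.] 359 cloud top centre [ 0.489 -0.095  0.519] ray [ 0.549 -0.206  0.1  ]
blue [404. 225.] 369 cloud top centre [ 0.444 -0.091  0.52 ] ray [ 0.459 -0.2    0.1  ]
red [437. 222.] 418 cloud top centre [ 0.45  -0.135  0.499] ray [ 0.467 -0.282  0.06 ]
white [436. 265.] 231 cloud top centre [ 0.378 -0.281  0.053] ray [ 0.378 -0.281  0.054]
```

```bash
cat > rel.py <<'E'
# pose in tray coords; args: targets "w,l,z" (mm, tray) -> shift from present pose
import sys; from h import *
C=np.array([527.6,68.7]);a=np.radians(53.39);W=np.array([np.cos(a),np.sin(a)]);L=np.array([W[1],-W[0]])
o=get_obs();p=np.array(o["tool_pos"])*1000;R=np.array(o["orientation"])
print("t",round(o["t"],1),"pos",p.round(1),"tray w,l",((p[:2]-C)@W).round(1),((p[:2]-C)@L).round(1),"yaw_y",np.degrees(np.arctan2(R[1,1],R[0,1])).round(2),"tilt",R[2].round(3),"F",np.round(o["wrist_force"],1),"gap",round(o["finger_gap"],4))
for s in sys.argv[1:]:
    w,l,z=map(float,s.split(","));q=C+w*W+l*L
    print(s,"world",q.round(1),"shift",np.r_[q-p[:2],z-p[2]].round(1))
E
R='[417,-539,0,0,0,-0.209,255]'
python3 -m handwheel '[[[417,-539,0,0,0,-0.209,255],[417,-539,0,0,0,-0.209,255],[417,-539,0,0,0,-0.209,255],[417,-539,0,0,0,-0.209,255],[417,-539,0,0,0,-0.209,255],[417,-539,0,0,0,-0.209,255],[417,-539,0,0,0,-0.209,255],[417,-539,0,0,0,-0.209,255],[417,-539,0,0,0,-0.209,255],[417,-539,0,0,0,-0.209,255]]]'
python3 rel.py -40,165,231 -40,165,14
```

```text
t: 1.15
tool_pos: [0.5256, 0.0798, 0.2312]
orientation: [[-0.803, 0.596, -0.0], [0.596, 0.803, 0.0], [0.0, 0.0, -1.0]]
wrist_force: [0.0, 0.8, -0.1]
finger_gap: 0.0002
finger_force: 0.0
t 1.1 pos [525.6  79.8 231.2] tray w,l 7.7 -8.3 yaw_y 53.39 tilt [ 0.  0. -1.] F [ 0.   0.8 -0.1] gap 0.0002
-40,165,231 world [636.2 -61.8] shift [ 110.6 -141.6   -0.2]
-40,165,14 world [636.2 -61.8] shift [ 110.6 -141.6 -217.2]
```

```bash

python3 -m handwheel '[[[40,-50,0,0,0,0,255],[80,-100,0,0,0,0,255],[110,-142,0,0,0,0,255],[110,-142,-40,0,0,0,255],[110,-142,-90,0,0,0,255],[110,-142,-140,0,0,0,255],[110,-142,-190,0,0,0,255],[110,-142,-217,0,0,0,255],[110,-142,-217,0,0,0,255],[110,-142,-217,0,0,0,255]]]'
python3 rel.py -40,115,14 -40,108,14 -40,103,14
```

```text
t: 2.15
tool_pos: [0.6349, -0.0602, 0.0148]
orientation: [[-0.803, 0.596, -0.0], [0.596, 0.803, 0.0], [0.0, -0.0, -1.0]]
wrist_force: [0.2, -1.0, 1.3]
finger_gap: 0.0001
finger_force: 0.0
t 2.1 pos [634.9 -60.2  14.8] tray w,l -39.5 163.0 yaw_y 53.4 tilt [ 0. -0. -1.] F [ 0.2 -1.   1.3] gap 0.0001
-40,115,14 world [596.1 -32. ] shift [-38.8  28.2  -0.8]
-40,108,14 world [590.4 -27.8] shift [-44.4  32.4  -0.8]
-40,103,14 world [586.4 -24.8] shift [-48.4  35.4  -0.8]
```

```bash

python3 -m handwheel '[[[-8,6,0,0,0,0,255],[-16,12,0,0,0,0,255],[-24,18,0,0,0,0,255],[-30,22,0,0,0,0,255],[-34,25,0,0,0,0,255],[-38,28,0,0,0,0,255],[-41,30,0,0,0,0,255],[-43,32,0,0,0,0,255],[-45,33,0,0,0,0,255],[-45,33,0,0,0,0,255]]]'
python3 rel.py -40,103,14; python3 -c "
from h import *
im,d,c=cap('side');cv2.imwrite('pics/s1.png',cv2.resize(im[150:310,150:430],None,fx=2.5,fy=2.5))"
```

```text
t: 3.15
tool_pos: [0.5972, -0.0304, 0.0221]
orientation: [[-0.802, 0.597, 0.017], [0.597, 0.802, -0.007], [-0.017, 0.004, -1.0]]
wrist_force: [3.0, -11.3, 36.2]
finger_gap: -0.0001
finger_force: 2.3
t 3.1 pos [597.2 -30.4  22.1] tray w,l -38.0 115.0 yaw_y 53.33 tilt [-0.017  0.004 -1.   ] F [  3.  -11.3  36.2] gap -0.0001
-40,103,14 world [586.4 -24.8] shift [-10.8   5.5  -8.1]
```

View pics/s1.png

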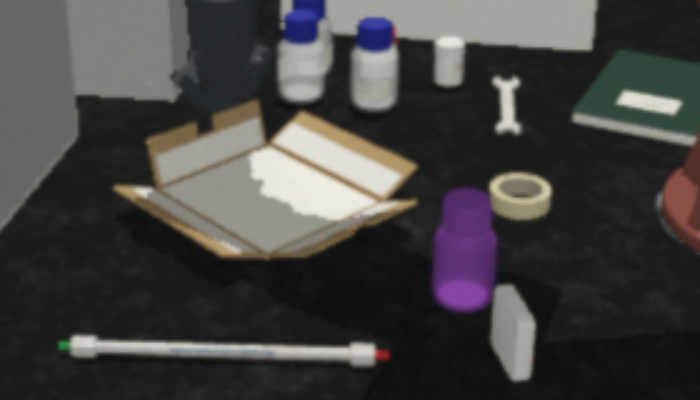

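The first notched wall is part-way up (crop 205,140). The upward force suggests the fingertip is riding on something low, probably the plate, so I'll raise the tip and carry on.

```bash

python3 -m handwheel '[[[0,0,10,0,0,0,255],[0,0,20,0,0,0,255],[0,0,25,0,0,0,255],[0,0,25,0,0,0,255],[0,0,25,0,0,0,255],[0,0,25,0,0,0,255],[0,0,25,0,0,0,255],[0,0,25,0,0,0,255],[0,0,25,0,0,0,255],[0,0,25,0,0,0,255]]]'
python3 rel.py -40,103,14; python3 - <<'E'
from h import *
im,d,c=cap("top");P=cloud(d,c)
C=np.array([.5276,.0687]);a=np.radians(53.39);W=np.array([np.cos(a),np.sin(a)]);L=np.array([W[1],-W[0]])
w=(P[...,:2]-C)@W;l=(P[...,:2]-C)@L;z=P[...,2]
for x in range(60,135,5):
    m=(abs(l-x/1000)<.0025)&(w>.02)&(w<.06)&(d>0);print(x,np.percentile(z[m],[10,50,90]).round(3) if m.any() else None)
E
```

```text
t: 4.2
tool_pos: [0.5894, -0.0272, 0.039]
orientation: [[-0.803, 0.596, -0.001], [0.596, 0.803, 0.0], [0.001, -0.0, -1.0]]
wrist_force: [0.1, 0.6, 0.7]
finger_gap: -0.0001
finger_force: 0.3
t 4.2 pos [589.4 -27.2  39. ] tray w,l -40.1 106.8 yaw_y 53.4 tilt [ 0.001 -0.    -1.   ] F [0.1 0.6 0.7] gap -0.0001
-40,103,14 world [586.4 -24.8] shift [ -3.    2.3 -25. ]
60 [0.009 0.01  0.011]
65 [0.008 0.009 0.009]
70 None
75 None
80 None
85 None
90 None
95 None
100 None
105 [0.512 0.512 0.512]
110 [0.509 0.514 0.516]
115 [0.507 0.518 0.523]
120 [0.516 0.517 0.518]
125 [0.511 0.513 0.515]
130 None
```

```bash

python3 -m handwheel '[[[-1,1,0,0,0,0,255],[-2,1.5,0,0,0,0,255],[-2.4,1.8,0,0,0,0,255],[-2.4,1.8,0,0,0,0,255],[-2.4,1.8,0,0,0,0,255],[-2.4,1.8,0,0,0,0,255],[-2.4,1.8,0,0,0,0,255],[-2.4,1.8,0,0,0,0,255],[-2.4,1.8,0,0,0,0,255],[-2.4,1.8,0,0,0,0,255]]]'
python3 rel.py; python3 - <<'E'
from h import *
im,d,c=cap("side");P=cloud(d,c)
C=np.array([.5276,.0687]);a=np.radians(53.39);W=np.array([np.cos(a),np.sin(a)]);L=np.array([W[1],-W[0]])
w=(P[...,:2]-C)@W;l=(P[...,:2]-C)@L;z=P[...,2]
for x in range(5,70,5):
    m=(abs(z-x/1000)<.0025)&(w>-.06)&(w<.06)&(d>0)&(l>.07)&(l<.13);print(x,np.percentile(l[m],[10,50,90]).round(3) if m.any() else None)
E
```

```text
t: 5.25
tool_pos: [0.5873, -0.0254, 0.0393]
orientation: [[-0.803, 0.596, -0.0], [0.596, 0.803, 0.0], [0.0, 0.0, -1.0]]
wrist_force: [0.3, -1.0, -0.1]
finger_gap: 0.0003
finger_force: 0.0
t 5.2 pos [587.3 -25.4  39.3] tray w,l -39.9 104.1 yaw_y 53.4 tilt [ 0.  0. -1.] F [ 0.3 -1.  -0.1] gap 0.0003
5 [0.073 0.081 0.088]
10 [0.072 0.082 0.087]
15 [0.083 0.086 0.088]
20 [0.082 0.085 0.088]
25 [0.082 0.085 0.088]
30 [0.083 0.086 0.088]
35 [0.083 0.086 0.088]
40 [0.084 0.086 0.089]
45 [0.083 0.086 0.089]
50 [0.084 0.087 0.089]
55 [0.085 0.087 0.091]
60 [0.085 0.089 0.096]
65 [0.085 0.093 0.1  ]
```

```bash

cat > wall.py <<'E'
# slope of a wall's inner or outer face: axis sign limits
import sys; from h import *
def run(cam,ax,s,lo=.07,hi=.15):
    im,d,c=cap(cam);P=cloud(d,c)
    C=np.array([.5276,.0687]);a=np.radians(53.39);W=np.array([np.cos(a),np.sin(a)]);L=np.array([W[1],-W[0]])
    w=(P[...,:2]-C)@W;l=(P[...,:2]-C)@L;z=P[...,2]
    n,t=(w,l) if ax=="w" else (l,w)
    m=(d>0)&(s*n>lo)&(s*n<hi)&(abs(t)<.06)&(z>.018)&(z<.058)
    x,y=s*n[m],z[m]
    for _ in range(3):
        k=np.polyfit(y,x,1);r=abs(np.polyval(k,y)-x);x,y=x[r<2*r.std()],y[r<2*r.std()]
    print(cam,ax,s,"angle",np.pi/2-np.arctan(k[0]),"at z.035",np.polyval(k,.035),len(x))
run(sys.argv[1],sys.argv[2],int(sys.argv[3]),*(map(float,sys.argv[4:])))
E
python3 -m handwheel '[[[-1,1,0,0,0,0,255],[-2,1.5,0,0,0,0,255],[-2.4,1.8,0,0,0,0,255],[-2.4,1.8,0,0,0,0,255],[-2.4,1.8,0,0,0,0,255],[-2.4,1.8,0,0,0,0,255],[-2.4,1.8,0,0,0,0,255],[-2.4,1.8,0,0,0,0,255],[-2.4,1.8,0,0,0,0,255],[-2.4,1.8,0,0,0,0,255]]]'
python3 rel.py; python3 wall.py side l 1 .07 .1
```

```text
t: 6.3
tool_pos: [0.585, -0.0236, 0.0394]
orientation: [[-0.803, 0.596, 0.0], [0.596, 0.803, 0.0], [-0.0, 0.0, -1.0]]
wrist_force: [1.4, -0.3, -0.4]
finger_gap: -0.0002
finger_force: 0.8
t 6.3 pos [585.  -23.6  39.4] tray w,l -39.9 101.1 yaw_y 53.4 tilt [-0.  0. -1.] F [ 1.4 -0.3 -0.4] gap -0.0002
side l 1 angle 1.5933199007838441 at z.035 0.08436047413659235 148
```

```bash

python3 -m handwheel '[[[20,-15,0,0,0,0,255],[20,-15,45,0,0,0,255],[20,-15,90,0,0,0,255],[-15,20,90,0,0,0,255],[-50,55,90,0,0,0,255],[-85,90,90,0,0,0,255],[-120,140,90,0,0,0,255],[-150,180,90,0,0,0,255],[-166,223,90,0,0,0,255],[-166,223,90,0,0,0,255]]]'
python3 rel.py 40,-165,90 40,-165,14
```

```text
t: 7.35
tool_pos: [0.4156, 0.2029, 0.1294]
orientation: [[-0.806, 0.592, -0.002], [0.592, 0.806, 0.001], [0.002, -0.0, -1.0]]
wrist_force: [0.7, -0.0, -1.0]
finger_gap: -0.0005
finger_force: 0.0
t 7.3 pos [415.6 202.9 129.4] tray w,l 40.9 -169.9 yaw_y 53.67 tilt [ 0.002 -0.    -1.   ] F [ 0.7 -0.  -1. ] gap -0.0005
40,-165,90 world [419.  199.2] shift [  3.4  -3.7 -39.4]
40,-165,14 world [419.  199.2] shift [   3.4   -3.7 -115.4]
```

```bash

python3 -m handwheel '[[[0,0,-45,0,0,0,255],[0,0,-90,0,0,0,255],[0,0,-114,0,0,0,255],[8,-6,-115,0,0,0,255],[16,-12,-115,0,0,0,255],[24,-18,-113,0,0,0,255],[32,-24,-108,0,0,0,255],[40,-30,-100,0,0,0,255],[46,-34.5,-92,0,0,0,255],[50,-37.5,-90,0,0,0,255]]]'
python3 rel.py 40,-101,39
python3 -m handwheel '[[[1,-1,0,0,0,0,255],[2,-2,0,0,0,0,255],[3,-2.4,0,0,0,0,255],[4,-3,0,0,0,0,255],[5,-4,0,0,0,0,255],[5,-4,0,0,0,0,255],[5,-4,0,0,0,0,255],[5,-4,0,0,0,0,255],[5,-4,0,0,0,0,255],[5,-4,0,0,0,0,255]]]'
python3 rel.py 40,-101,39; python3 wall.py top l -1 .08 .12; python3 wall.py side l -1 .08 .12
```

```text
t: 8.35
tool_pos: [0.4699, 0.1622, 0.0412]
orientation: [[-0.803, 0.596, 0.001], [0.596, 0.803, 0.003], [0.001, 0.003, -1.0]]
wrist_force: [-10.9, 17.6, 2.7]
finger_gap: -0.0003
finger_force: 9.5
t 8.3 pos [469.9 162.2  41.2] tray w,l 40.7 -102.0 yaw_y 53.38 tilt [ 0.001  0.003 -1.   ] F [-10.9  17.6   2.7] gap -0.0003
40,-101,39 world [470.4 161. ] shift [ 0.4 -1.2 -2.2]
t: 9.35
tool_pos: [0.4702, 0.1618, 0.0403]
orientation: [[-0.804, 0.594, -0.007], [0.594, 0.804, 0.01], [0.011, 0.004, -1.0]]
wrist_force: [-21.4, 24.7, 22.5]
finger_gap: 0.0003
finger_force: 16.1
t 9.3 pos [470.2 161.8  40.3] tray w,l 40.5 -101.6 yaw_y 53.55 tilt [ 0.011  0.004 -1.   ] F [-21.4  24.7  22.5] gap 0.0003
40,-101,39 world [470.4 161. ] shift [ 0.2 -0.8 -1.3]
top l -1 angle 1.7618624785644734 at z.035 0.08941943181740772 1
side l -1 angle 1.5810400525085213 at z.035 0.0938838566486822 263
```

```bash

python3 -m handwheel '[[[-14,11,0,0,0,0,255],[-28,21,0,0,0,0,255],[-28,21,45,0,0,0,255],[-28,21,60,0,0,0,255],[-28,21,60,0,0,0,255],[-28,21,60,0,0,0,255],[-28,21,60,0,0,0,255],[-28,21,60,0,0,0,255],[-28,21,60,0,0,0,255],[-28,21,60,0,0,0,255]]]'
python3 rel.py 160,-20,100 160,-20,14
```

```text
t: 10.45
tool_pos: [0.4456, 0.1788, 0.0989]
orientation: [[-0.803, 0.596, -0.001], [0.596, 0.803, -0.0], [0.001, -0.001, -1.0]]
wrist_force: [0.5, 0.2, -0.4]
finger_gap: 0.0
finger_force: 0.0
t 10.4 pos [445.6 178.8  98.9] tray w,l 39.5 -131.4 yaw_y 53.39 tilt [ 0.001 -0.001 -1.   ] F [ 0.5  0.2 -0.4] gap 0.0
160,-20,100 world [607.  209.1] shift [161.3  30.3   1.1]
160,-20,14 world [607.  209.1] shift [161.3  30.3 -84.9]
```

```bash

python3 -m handwheel '[[[40,8,0,0,0,0,255],[80,15,0,0,0,0,255],[120,23,0,0,0,0,255],[161,30,0,0,0,0,255],[161,30,-45,0,0,0,255],[161,30,-85,0,0,0,255],[155,22,-85,0,0,0,255],[149,14,-84,0,0,0,255],[143,6,-80,0,0,0,255],[137,-2,-72,0,0,0,255]]]'
python3 rel.py 103,-20,39
python3 -m handwheel '[[[-3,-4,4,0,0,0,255],[-6,-8,8,0,0,0,255],[-9,-12,12,0,0,0,255],[-11,-14,12,0,0,0,255],[-12,-16,12,0,0,0,255],[-13,-17,12,0,0,0,255],[-14,-18,12,0,0,0,255],[-14,-18,12,0,0,0,255],[-14,-18,12,0,0,0,255],[-14,-18,12,0,0,0,255]]]'
python3 rel.py 93,-20,39; python3 wall.py side w 1 .06 .1
```

```text
t: 11.45
tool_pos: [0.586, 0.1791, 0.0317]
orientation: [[-0.804, 0.595, 0.008], [0.595, 0.804, 0.005], [-0.003, 0.009, -1.0]]
wrist_force: [1.7, 4.7, 4.4]
finger_gap: 0.0002
finger_force: 2.5
t 11.4 pos [586.  179.1  31.7] tray w,l 123.4 -18.9 yaw_y 53.49 tilt [-0.003  0.009 -1.   ] F [1.7 4.7 4.4] gap 0.0002
103,-20,39 world [573.  163.3] shift [-13.  -15.8   7.3]
t: 12.45
tool_pos: [0.5685, 0.1588, 0.039]
orientation: [[-0.803, 0.596, -0.001], [0.596, 0.803, -0.0], [0.001, -0.001, -1.0]]
wrist_force: [0.8, 0.1, -0.9]
finger_gap: 0.0002
finger_force: 0.0
t 12.4 pos [568.5 158.8  39. ] tray w,l 96.8 -20.9 yaw_y 53.41 tilt [ 0.001 -0.001 -1.   ] F [ 0.8  0.1 -0.9] gap 0.0002
93,-20,39 world [567.  155.3] shift [-1.5 -3.6 -0. ]
side w 1 angle 1.4840427454492173 at z.035 0.07977701141153067 124
```

Push on until the stop shows in the force.

```bash

python3 -m handwheel '[[[-0.6,-0.8,0,0,0,0,255],[-1.2,-1.6,0,0,0,0,255],[-1.8,-2.4,0,0,0,0,255],[-2.4,-3.2,0,0,0,0,255],[-3,-4,0,0,0,0,255],[-3,-4,0,0,0,0,255],[-3,-4,0,0,0,0,255],[-3,-4,0,0,0,0,255],[-3,-4,0,0,0,0,255],[-3,-4,0,0,0,0,255]]]'
python3 rel.py ; python3 wall.py side w 1 .06 .1
```

```text
t: 13.5
tool_pos: [0.5659, 0.1548, 0.0393]
orientation: [[-0.803, 0.596, -0.0], [0.596, 0.803, -0.0], [-0.0, -0.0, -1.0]]
wrist_force: [1.4, 0.4, 0.2]
finger_gap: 0.0003
finger_force: 0.0
t 13.5 pos [565.9 154.8  39.3] tray w,l 92.0 -20.6 yaw_y 53.4 tilt [-0. -0. -1.] F [1.4 0.4 0.2] gap 0.0003
side w 1 angle 1.5524459897745893 at z.035 0.07729835115789112 171
```

```bash

python3 -m handwheel '[[[-0.5,-0.7,0,0,0,0,255],[-1,-1.3,0,0,0,0,255],[-1.2,-1.6,0,0,0,0,255],[-1.2,-1.6,0,0,0,0,255],[-1.2,-1.6,0,0,0,0,255],[-1.2,-1.6,0,0,0,0,255],[-1.2,-1.6,0,0,0,0,255],[-1.2,-1.6,0,0,0,0,255],[-1.2,-1.6,0,0,0,0,255],[-1.2,-1.6,0,0,0,0,255]]]'|grep -A0 force
python3 rel.py
python3 -m handwheel '[[[9,12,0,0,0,0,255],[18,24,20,0,0,0,255],[18,24,60,0,0,0,255],[18,24,90,0,0,0,255],[-10,-14,90,0,0,0,255],[-38,-52,90,0,0,0,255],[-66,-90,90,0,0,0,255],[-94,-128,90,0,0,0,255],[-122,-166,90,0,0,0,255],[-150,-200,90,0,0,0,255]]]' >/dev/null
python3 rel.py -160,-20,100 -160,-20,14; python3 wall.py side w 1 .06 .1
```

```text
wrist_force: [0.8, 0.7, -0.1]
--
finger_force: 0.6
t 14.6 pos [564.7 153.3  39.3] tray w,l 90.0 -20.6 yaw_y 53.4 tilt [-0.  0. -1.] F [ 0.8  0.7 -0.1] gap 0.0
t 15.6 pos [413.2 -48.1 129.4] tray w,l -162.0 -22.2 yaw_y 53.4 tilt [-0. -0. -1.] F [ 0.4 -0.1  0. ] gap -0.0001
-160,-20,100 world [416.1 -47.8] shift [  2.9   0.3 -29.4]
-160,-20,14 world [416.1 -47.8] shift [   2.9    0.3 -115.4]
side w 1 angle 1.5877068497671174 at z.035 0.07613059321617939 126
```

```bash

python3 -m handwheel '[[[0,0,-45,0,0,0,255],[0,0,-90,0,0,0,255],[0,0,-115,0,0,0,255],[6,8,-115,0,0,0,255],[12,16,-114,0,0,0,255],[18,24,-110,0,0,0,255],[24,32,-102,0,0,0,255],[30,40,-94,0,0,0,255],[36,48,-90,0,0,0,255],[39,52,-90,0,0,0,255]]]'>/dev/null
python3 rel.py
python3 -m handwheel '[[[0.6,0.8,0,0,0,0,255],[1.2,1.6,0,0,0,0,255],[1.8,2.4,0,0,0,0,255],[2.4,3.2,0,0,0,0,255],[2.4,3.2,0,0,0,0,255],[2.4,3.2,0,0,0,0,255],[2.4,3.2,0,0,0,0,255],[2.4,3.2,0,0,0,0,255],[2.4,3.2,0,0,0,0,255],[2.4,3.2,0,0,0,0,255]]]'>/dev/null
python3 rel.py -91,-20,39; python3 wall.py side w -1 .06 .1
```

```text
t 16.6 pos [456.    6.3  41. ] tray w,l -92.8 -20.3 yaw_y 53.47 tilt [-0.003  0.002 -1.   ] F [-0.7 -1.1  0.7] gap 0.0003
t 17.6 pos [455.1   7.5  39.1] tray w,l -92.4 -21.7 yaw_y 53.34 tilt [ 0.    -0.003 -1.   ] F [-3.5 -6.   5. ] gap 0.0002
-91,-20,39 world [457.3   7.6] shift [ 2.2  0.1 -0.1]
side w -1 angle 1.601808007749934 at z.035 0.07609826392464211 166
```

```bash

python3 -m handwheel '[[[-9,-12,0,0,0,0,0],[-18,-24,10,0,0,0,0],[-18,-24,50,0,0,0,0],[-18,-24,100,0,0,0,0],[0,-70,150,0,0,-0.12,0],[30,-130,200,0,0,-0.27,0],[45,-180,213,0,0,-0.42,0],[45,-215,213,0,0,-0.57,0],[45,-225,213,0,0,-0.72,0],[45,-225,213,0,0,-0.87,0]]]'>/dev/null
python3 -m handwheel '[[[0,0,0,0,0,-0.06,0],[0,0,0,0,0,-0.06,0],[0,0,0,0,0,-0.06,0],[0,0,0,0,0,-0.06,0],[0,0,0,0,0,-0.06,0],[0,0,0,0,0,-0.06,0],[0,0,0,0,0,-0.06,0],[0,0,0,0,0,-0.06,0],[0,0,0,0,0,-0.06,0],[0,0,0,0,0,-0.06,0]]]'>/dev/null
python3 rel.py
cat > bl.py <<'E'
from h import *
im,d,c=cap("wrist");P=cloud(d,c);P[d==0]=np.nan
hsv=cv2.cvtColor(im,cv2.COLOR_BGR2HSV);H,S,V=[hsv[...,i].astype(int) for i in range(3)]
n,l,s,ce=cv2.connectedComponentsWithStats(((H>108)&(H<130)&(S>130)&(V>50)).astype(np.uint8))
for i in range(1,n):
    if s[i,4]>300:
        q=P[l==i];q=q[~np.isnan(q[:,2])];top=q[(q[:,2]>.09)&(q[:,2]<.125)]
        if len(top)<20: print(ce[i],s[i,4],"no top",np.nanmedian(q[:,2]) if len(q) else None);continue
        (x,y),r=cv2.minEnclosingCircle(top[:,:2].astype(np.float32)*1000)
        print("px",ce[i].round(),"centre",round(x,1),round(y,1),"r",round(r,1),"median",np.median(top,0).round(3))
cv2.imwrite("pics/w%d.png"%int(get_obs()["t"]*10),im)
E
python3 bl.py; ls pics; python3 -c "from h import *;print(np.round(get_obs()['joints'],2))"
```

```text
t 19.6 pos [ 501.1 -216.5  252.3] tray w,l -244.7 148.8 yaw_y 0.12 tilt [-0.  0. -1.] F [ 0.6 -0.5 -0.2] gap 0.0856
px [220. 169.] centre 457.8 -200.0 r 21.6 median [ 0.459 -0.197  0.102]
px [327. 174.] centre 547.3 -206.8 r 21.5 median [ 0.543 -0.195  0.102]
px [333. 260.] centre 551.8 -281.3 r 21.8 median [ 0.555 -0.279  0.102]
s1.png
side0.png
top0.png
w197.png
[-0.54  0.32 -0.06  1.19  0.    1.03]
```

```bash

python3 -m handwheel '[[[-43,16.5,-10,0,0,0,0],[-43,16.5,-60,0,0,0,0],[-43,16.5,-110,0,0,0,0],[-43,16.5,-160,0,0,0,0],[-43,16.5,-190,0,0,0,0],[-43,16.5,-190,0,0,0,0],[-43,16.5,-190,0,0,0,255],[-43,16.5,-190,0,0,0,255],[-43,16.5,-190,0,0,0,255],[-43,16.5,-190,0,0,0,255]]]'
python3 rel.py 40.2,50,215 40.2,50,73 40.2,-50,215 -43,50,215
```

```text
t: 20.7
tool_pos: [0.4592, -0.2008, 0.0641]
orientation: [[-0.002, 1.0, 0.002], [1.0, 0.002, -0.002], [-0.002, 0.002, -1.0]]
wrist_force: [-2.0, 1.2, 8.1]
finger_gap: 0.0401
finger_force: 59.1
t 20.7 pos [ 459.2 -200.8   64.1] tray w,l -257.1 105.8 yaw_y 0.11 tilt [-0.002  0.002 -1.   ] F [-2.   1.2  8.1] gap 0.0401
40.2,50,215 world [591.7  71.2] shift [132.5 272.  150.9]
40.2,50,73 world [591.7  71.2] shift [132.5 272.    8.9]
40.2,-50,215 world [511.4 130.8] shift [ 52.2 331.6 150.9]
-43,50,215 world [542.1   4.4] shift [ 82.9 205.2 150.9]
```

```bash

python3 -m handwheel '[[[0,0,50,0,0,0,255],[0,0,100,0,0,0,255],[0,10,150,0,0,0,255],[20,50,152,0,0,0,255],[40,90,152,0,0,0,255],[60,130,152,0,0,0,255],[80,170,152,0,0,0,255],[100,210,152,0,0,0,255],[120,250,152,0,0,0,255],[132.5,272,152,0,0,0,255]]]'>/dev/null
python3 rel.py 40.2,50,75
```

```text
t 21.7 pos [591.6  75.2 215.2] tray w,l 43.3 47.5 yaw_y 0.24 tilt [ 0.001  0.001 -1.   ] F [ 0.5  0.2 -3. ] gap 0.0399
40.2,50,75 world [591.7  71.2] shift [   0.2   -4.  -140.2]
```

```bash

python3 -m handwheel '[[[0,0,-40,0,0,0,255],[0,0,-80,0,0,0,255],[0,0,-105,0,0,0,255],[0,0,-120,0,0,0,255],[0,0,-130,0,0,0,255],[0,0,-134,0,0,0,255],[0,0,-137,0,0,0,255],[0,0,-139,0,0,0,255],[0,0,-139,0,0,0,255],[0,0,-139,0,0,0,255]]]'>/dev/null
python3 rel.py 40.2,50,75
```

```text
t 22.7 pos [591.   72.   75.9] tray w,l 40.4 48.9 yaw_y 0.11 tilt [ 0.     0.001 -1.   ] F [ 1.1  0.1 -2.4] gap 0.0399
40.2,50,75 world [591.7  71.2] shift [ 0.7 -0.8 -0.9]
```

```bash

python3 -m handwheel '[[[0,0,-1,0,0,0,255],[0,0,-2,0,0,0,255],[0,0,-2,0,0,0,255],[0,0,-2,0,0,0,0],[0,0,-2,0,0,0,0],[0,0,-2,0,0,0,0],[0,0,-2,0,0,0,0],[0,0,30,0,0,0,0],[0,0,70,0,0,0,0],[0,0,110,0,0,0,0]]]'>/dev/null
python3 rel.py
python3 -m handwheel '[[[0,-40,0,0,0,0,0],[-10,-90,0,0,0,0,0],[-20,-135,0,0,0,0,0],[-30,-180,0,0,0,0,0],[-40,-225,0,0,0,0,0],[-43,-270,0,0,0,0,0],[-43.5,-279,0,0,0,0,0],[-43.5,-279,0,0,0,0,0],[-43.5,-279,0,0,0,0,0],[-43.5,-279,0,0,0,0,0]]]'>/dev/null
python3 rel.py; python3 bl.py
```

```text
t 23.7 pos [590.1  72.  186.3] tray w,l 39.9 48.2 yaw_y 0.11 tilt [ 0.    -0.001 -1.   ] F [ 1.1 -0.1  0.1] gap 0.0855
t 24.7 pos [ 547.3 -205.5  185.2] tray w,l -208.4 179.3 yaw_y 0.21 tilt [ 0. -0. -1.] F [ 0.2  0.9 -0.6] gap 0.0858
px [271. 206.] centre 547.9 -206.7 r 21.3 median [ 0.543 -0.197  0.102]
px [282. 310.] centre 552.2 -281.6 r 21.9 median [ 0.554 -0.277  0.103]
```

```bash

python3 -m handwheel '[[[0.5,-1,-40,0,0,0,0],[0.5,-1,-80,0,0,0,0],[0.5,-1,-110,0,0,0,0],[0.5,-1,-121,0,0,0,0],[0.5,-1,-121,0,0,0,0],[0.5,-1,-121,0,0,0,255],[0.5,-1,-121,0,0,0,255],[0.5,-1,-121,0,0,0,255],[0.5,-1,-121,0,0,0,255],[0.5,-1,-121,0,0,0,255]]]'
python3 rel.py 40.2,-50,215 -42.5,50,215
```

```text
t: 25.75
tool_pos: [0.5484, -0.2085, 0.0659]
orientation: [[-0.002, 1.0, 0.002], [1.0, 0.002, -0.001], [-0.001, 0.002, -1.0]]
wrist_force: [-0.5, 0.2, 7.0]
finger_gap: 0.0396
finger_force: 59.6
t 25.8 pos [ 548.4 -208.5   65.9] tray w,l -210.1 182.0 yaw_y 0.11 tilt [-0.001  0.002 -1.   ] F [-0.5  0.2  7. ] gap 0.0396
40.2,-50,215 world [511.4 130.8] shift [-37.  339.3 149.1]
-42.5,50,215 world [542.4   4.8] shift [ -6.  213.3 149.1]
```

```bash

python3 -m handwheel '[[[0,0,50,0,0,0,255],[0,0,100,0,0,0,255],[0,10,150,0,0,0,255],[-5,55,152,0,0,0,255],[-10,100,152,0,0,0,255],[-15,145,152,0,0,0,255],[-20,190,152,0,0,0,255],[-25,235,152,0,0,0,255],[-30,280,152,0,0,0,255],[-36,325,152,0,0,0,255]]]'>/dev/null
python3 rel.py
python3 -m handwheel '[[[-1,14,0,0,0,0,255],[-1,14,-40,0,0,0,255],[-1,14,-80,0,0,0,255],[-1,14,-105,0,0,0,255],[-1,14,-120,0,0,0,255],[-1,14,-130,0,0,0,255],[-1,14,-136,0,0,0,255],[-1,14,-138,0,0,0,255],[-1,14,-138,0,0,0,255],[-1,14,-138,0,0,0,255]]]'>/dev/null
python3 rel.py 40.2,-50,76
```

```text
t 26.8 pos [511.2 118.7 216.9] tray w,l 30.4 -42.9 yaw_y 0.1 tilt [ 0.     0.001 -1.   ] F [ 1.2  0.1 -2.2] gap 0.0397
t 27.8 pos [511.2 131.   79. ] tray w,l 40.2 -50.3 yaw_y 0.12 tilt [ 0.     0.001 -1.   ] F [-0.2  0.2 -2.5] gap 0.0393
40.2,-50,76 world [511.4 130.8] shift [ 0.2 -0.2 -3. ]
```

```bash

python3 -m handwheel '[[[0,0,-1.5,0,0,0,255],[0,0,-3,0,0,0,255],[0,0,-4,0,0,0,255],[0,0,-4,0,0,0,0],[0,0,-4,0,0,0,0],[0,0,-4,0,0,0,0],[0,0,-4,0,0,0,0],[0,0,30,0,0,0,0],[0,0,70,0,0,0,0],[0,0,110,0,0,0,0]]]'>/dev/null
python3 rel.py
python3 -m handwheel '[[[0,-45,0,0,0,0,0],[5,-90,0,0,0,0,0],[10,-135,0,0,0,0,0],[15,-180,0,0,0,0,0],[20,-225,0,0,0,0,0],[25,-270,0,0,0,0,0],[30,-315,0,0,0,0,0],[35,-360,0,0,0,0,0],[40,-400,0,0,0,0,0],[41,-412,0,0,0,0,0]]]'>/dev/null
python3 rel.py; python3 bl.py
```

```text
t 28.8 pos [510.1 130.9 189.4] tray w,l 39.5 -51.1 yaw_y 0.11 tilt [-0.    -0.001 -1.   ] F [ 1.4  1.2 -0.8] gap 0.0854
t 29.8 pos [ 551.6 -285.   187.8] tray w,l -269.6 230.2 yaw_y -0.07 tilt [-0.001  0.    -1.   ] F [-0.   0.1  1.2] gap 0.0855
px [280. 208.] centre 552.9 -281.8 r 21.6 median [ 0.558 -0.284  0.103]
```

```bash

python3 -m handwheel '[[[1,0,0,0,0,0,60],[1,0,-40,0,0,0,60],[1,0,-80,0,0,0,60],[1,0,-110,0,0,0,60],[1,0,-122,0,0,0,60],[1,0,-122,0,0,0,60],[1,0,-122,0,0,0,255],[1,0,-122,0,0,0,255],[1,0,-122,0,0,0,255],[1,0,-122,0,0,0,255]]]'>/dev/null
python3 rel.py -42,50,215 -42,-50,215
```

```text
t 30.8 pos [ 553.7 -281.5   68.5] tray w,l -265.5 229.9 yaw_y 0.12 tilt [-0.001  0.003 -1.   ] F [-1.7  1.5  6.8] gap 0.0398
-42,50,215 world [542.7   5.2] shift [-11.1 286.7 146.5]
-42,-50,215 world [462.4  64.8] shift [-91.3 346.3 146.5]
```

```bash

python3 -m handwheel '[[[0,0,50,0,0,0,255],[0,0,100,0,0,0,255],[0,10,150,0,0,0,255],[-3,55,152,0,0,0,255],[-6,100,152,0,0,0,255],[-8,145,152,0,0,0,255],[-10,190,152,0,0,0,255],[-11,235,152,0,0,0,255],[-11,275,152,0,0,0,255],[-11,286,152,0,0,0,255]]]'>/dev/null
python3 rel.py
python3 -m handwheel '[[[0,0,0,0,0,0,255],[0,0,-40,0,0,0,255],[0,0,-80,0,0,0,255],[0,0,-105,0,0,0,255],[0,0,-120,0,0,0,255],[0,0,-130,0,0,0,255],[0,0,-136,0,0,0,255],[0,0,-138,0,0,0,255],[0,0,-138,0,0,0,255],[0,0,-138,0,0,0,255]]]'>/dev/null
python3 rel.py -42,50,79
```

```text
t 31.8 pos [541.4   8.5 219.5] tray w,l -40.1 47.0 yaw_y 0.3 tilt [ 0.001  0.001 -1.   ] F [ 0.4 -1.6 -1.9] gap 0.0392
t 32.8 pos [542.2   4.8  81.1] tray w,l -42.6 49.8 yaw_y 0.11 tilt [-0.     0.001 -1.   ] F [-0.   0.5 -1.5] gap 0.0395
-42,50,79 world [542.7   5.2] shift [ 0.5  0.3 -2.1]
```

```bash

python3 -m handwheel '[[[0,0,-1.5,0,0,0,255],[0,0,-3,0,0,0,255],[0,0,-4,0,0,0,255],[0,0,-4,0,0,0,0],[0,0,-4,0,0,0,0],[0,0,-4,0,0,0,0],[0,0,-4,0,0,0,0],[0,0,30,0,0,0,0],[0,0,70,0,0,0,0],[0,0,115,0,0,0,0]]]'>/dev/null
python3 rel.py
python3 -m handwheel '[[[-5,40,30,0,0,0.14,0],[-10,80,60,0,0,0.28,0],[-15,120,60,0,0,0.42,0],[-20,160,60,0,0,0.56,0],[-25,200,60,0,0,0.7,0],[-30,240,60,0,0,0.84,0],[-35,280,60,0,0,0.98,0],[-38,320,60,0,0,1.12,0],[-39,337,60,0,0,1.26,0],[-39,337,60,0,0,1.4,0]]]'>/dev/null
python3 -m handwheel '[[[0,0,0,0,0,0.15,0],[0,0,0,0,0,0.315,0],[0,0,0,0,0,0.315,0],[0,0,0,0,0,0.315,0],[0,0,0,0,0,0.315,0],[0,0,0,0,0,0.315,0],[0,0,0,0,0,0.315,0],[0,0,0,0,0,0.315,0],[0,0,0,0,0,0.315,0],[0,0,0,0,0,0.315,0]]]'>/dev/null
python3 rel.py; python3 -c "
from h import *
im,d,c=cap('wrist');cv2.imwrite('pics/wc.png',im);np.savez('wc.npz',im=im,d=d,R=c[2],e=c[3])
im,d,c=cap('top');cv2.imwrite('pics/t2.png',cv2.resize(im[100:290,120:360],None,fx=2.5,fy=2.5))"
```

```text
t 33.8 pos [540.8   5.1 195.9] tray w,l -43.2 48.5 yaw_y 0.11 tilt [ 0.    -0.002 -1.   ] F [ 1.5 -0.2 -0. ] gap 0.0857
t 35.8 pos [502.6 342.  255.3] tray w,l 204.5 -183.0 yaw_y 98.36 tilt [-0. -0. -1.] F [-0.5  0.  -0.1] gap 0.0855
```

View pics/wc.png

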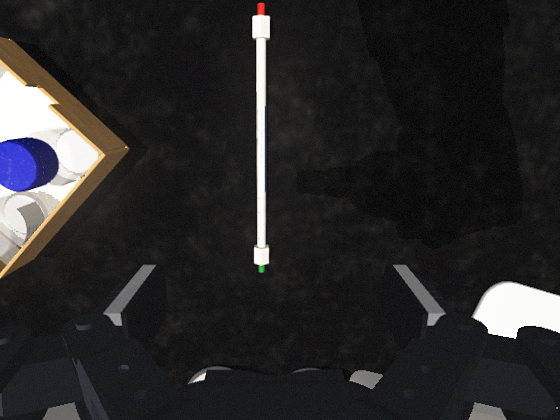

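View pics/t2.png

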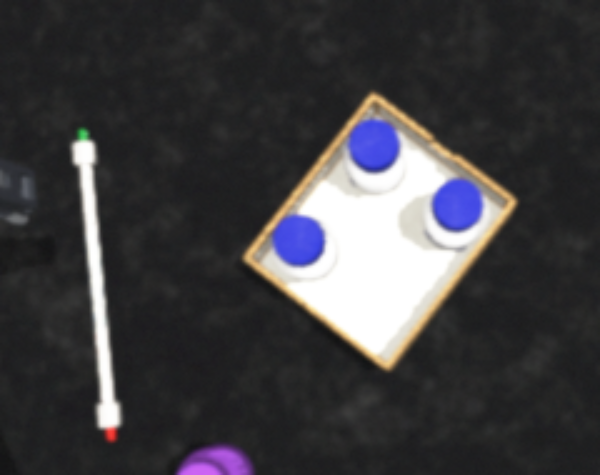

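The three bottles stand in the tray corners with the middle free, and all four walls are up. In the wrist view the column runs vertically at u≈261, v 3–270. I'll compute its pose next.

```bash
cat > col.py <<'E'
import sys; from h import *
def col(zz=.010,reg=(200,320,0,290)):
    im,d,c=cap("wrist");hsv=cv2.cvtColor(im,cv2.COLOR_BGR2HSV)
    m=np.zeros(d.shape,bool);a,b,e,f=reg
    m[e:f,a:b]=(hsv[e:f,a:b,2]>120)&(hsv[e:f,a:b,1]<60)
    n,l,s,_=cv2.connectedComponentsWithStats(m.astype(np.uint8));k=1+np.argmax(s[1:,4])
    p=np.argwhere(l==k)[:,::-1];print("bbox",s[k])
    q=plane(c,p,zz)[:,:2]
    v=cv2.fitLine(q.astype(np.float32),cv2.DIST_HUBER,0,.01,.01).ravel()
    t=(q-v[2:])@v[:2];mid=v[2:]+v[:2]*(t.min()+t.max())/2
    print("mid",mid*1000,"ang",np.degrees(np.arctan2(v[1],v[0])),"len",np.ptp(t))
col()
E
python3 col.py; python3 rel.py
```

```text
bbox [ 252   15   18  250 2585]
mid [481.29614494 324.443962  ] ang 8.003504 len 0.2613636891885266
t 36.0 pos [502.6 342.  255.3] tray w,l 204.5 -183.0 yaw_y 98.37 tilt [ 0. -0. -1.] F [ 0.2 -0.1  0.7] gap 0.0852
```

```bash

python3 -m handwheel '[[[-21,-17.5,-40,0,0,-0.006,100],[-21,-17.5,-85,0,0,-0.006,100],[-21,-17.5,-130,0,0,-0.006,100],[-21,-17.5,-175,0,0,-0.006,100],[-21,-17.5,-215,0,0,-0.006,100],[-21,-17.5,-235,0,0,-0.006,100],[-21,-17.5,-245,0,0,-0.006,100],[-21,-17.5,-249,0,0,-0.006,100],[-21,-17.5,-249,0,0,-0.006,100],[-21,-17.5,-249,0,0,-0.006,100]]]'>/dev/null
python3 rel.py
python3 -m handwheel '[[[0,0,-2,0,0,0,180],[0,0,-3.5,0,0,0,180],[0,0,-3.5,0,0,0,180],[0,0,-3.5,0,0,0,255],[0,0,-3.5,0,0,0,255],[0,0,-3.5,0,0,0,255],[0,0,-3.5,0,0,0,255],[0,0,-3.5,0,0,0,255],[0,0,-3.5,0,0,0,255],[0,0,-3.5,0,0,0,255]]]'
python3 rel.py; python3 -c "
from h import *
im,d,c=cap('side');cv2.imwrite('pics/s3.png',cv2.resize(im[180:330,150:350],None,fx=3,fy=3))"
```

```text
t 37.0 pos [482.6 325.    7.6] tray w,l 178.9 -189.0 yaw_y 98.03 tilt [-0.002  0.001 -1.   ] F [-0.8 -0.1  0.2] gap 0.0519
t: 37.95
tool_pos: [0.4817, 0.3244, 0.003]
orientation: [[-0.99, -0.14, 0.0], [-0.14, 0.99, -0.0], [-0.0, -0.0, -1.0]]
wrist_force: [-1.6, -2.3, 5.9]
finger_gap: 0.0068
finger_force: 58.8
t 38.0 pos [481.7 324.4   3. ] tray w,l 177.9 -189.3 yaw_y 98.03 tilt [-0. -0. -1.] F [-1.6 -2.3  5.9] gap 0.0068
```

View pics/s3.png

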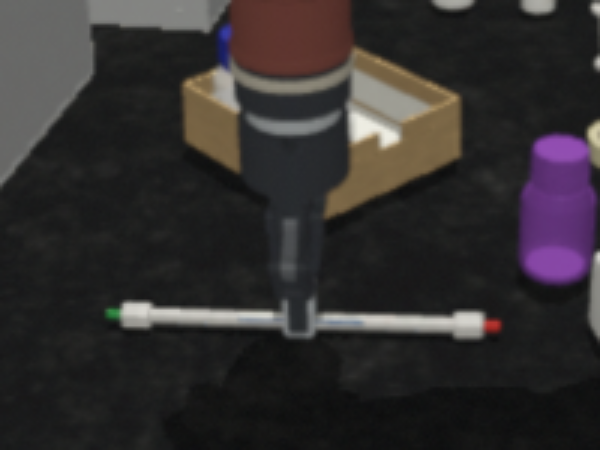

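```bash

python3 -m handwheel '[[[0,0,30,0,0,0,255],[0,0,80,0,0,0,255],[0,0,130,0,0,0,255],[0,0,180,0,0,0,255],[5,-25,180,0,0,-0.13,255],[12,-65,180,0,0,-0.26,255],[19,-105,180,0,0,-0.39,255],[26,-145,180,0,0,-0.52,255],[33,-185,180,0,0,-0.65,255],[40,-225,180,0,0,-0.779,255]]]'>/dev/null
python3 rel.py
python3 -m handwheel '[[[2,-15,0,0,0,0,255],[5.4,-31.3,0,0,0,0,255],[5.4,-31.3,0,0,0,0,255],[5.4,-31.3,0,0,0,0,255],[5.4,-31.3,0,0,0,0,255],[5.4,-31.3,0,0,0,0,255],[5.4,-31.3,0,0,0,0,255],[5.4,-31.3,-30,0,0,0,255],[5.4,-31.3,-40,0,0,0,255],[5.4,-31.3,-40,0,0,0,255]]]'>/dev/null
python3 rel.py -0.8,0,48
python3 - <<'E'
from h import *
C=np.array([.5276,.0687]);a=np.radians(53.39);W=np.array([np.cos(a),np.sin(a)]);L=np.array([W[1],-W[0]])
im,d,c=cap("top");P=cloud(d,c);P[d==0]=np.nan
z=P[...,2];w=(P[...,:2]-C)@W;l=(P[...,:2]-C)@L
m=(z>.12)&(z<.19)&(abs(w)<.06)&(abs(l)>.05)&(abs(l)<.145)
for lo in(-.145,-.105,-.06,.05,.095,.12):
    k=m&(l>lo)&(l<lo+.035);print(lo,k.sum(),np.nanmedian(w[k]).round(4),np.nanmedian(z[k]).round(4)) if k.any() else 0
print("l range",l[m].min(),l[m].max())
im2,_,_=cap("wrist");cv2.imwrite("pics/wh.png",im2)
cv2.imwrite("pics/t4.png",cv2.resize(im[100:290,160:400],None,fx=2.5,fy=2.5))
E
```

```text
t 39.0 pos [521.5  98.  182.5] tray w,l 19.9 -22.4 yaw_y 53.1 tilt [ 0. -0. -1.] F [-0.3  0.6 -1.1] gap 0.007
t 40.0 pos [525.6  68.4 141.5] tray w,l -1.4 -1.5 yaw_y 53.42 tilt [ 0.003 -0.002 -1.   ] F [-0.4  0.8 -1.8] gap 0.0067
-0.8,0,48 world [527.1  68.1] shift [  1.5  -0.4 -93.5]Traceback (most recent call last):
  File "<stdin>", line 8, in <module>
    return umr_minimum(a, axis, None, out, keepdims, initial, where)
ValueError: zero-size array to reduction operation minimum which has no identity
```

```bash
python3 - <<'E'
from h import *
im2,_,_=cap("wrist");im,_,_=cap("side")
cv2.imwrite("pics/wh.png",im2)
cv2.imwrite("pics/s4.png",cv2.resize(im[110:290,150:390],None,fx=2.5,fy=2.5))
E
```

```text
(no output)
```

View pics/wh.png

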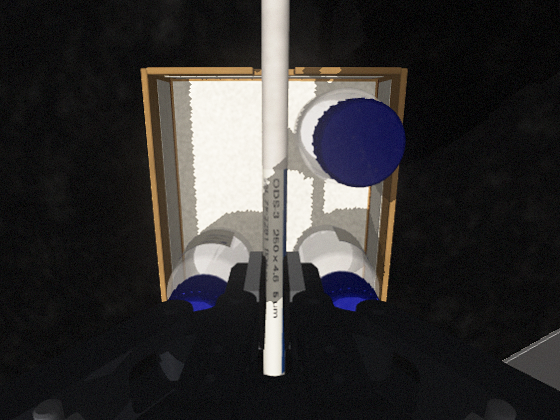

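View pics/s4.png

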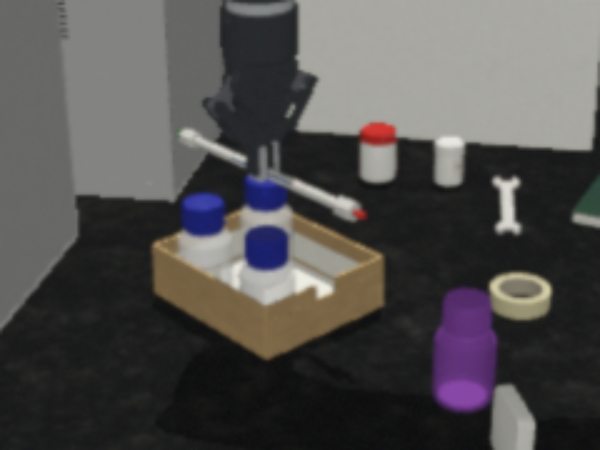

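The column is held level, and its rod (u≈275) lines up with the notch (u≈253–293). Lowering it now.

```bash

python3 -m handwheel '[[[1,-0.4,-15,0,0,0,255],[1,-0.4,-30,0,0,0,255],[1,-0.4,-45,0,0,0,255],[1,-0.4,-58,0,0,0,255],[1,-0.4,-68,0,0,0,255],[1,-0.4,-76,0,0,0,255],[1,-0.4,-80,0,0,0,255],[1,-0.4,-84,0,0,0,255],[1,-0.4,-86,0,0,0,255],[1,-0.4,-86,0,0,0,255]]]'>/dev/null
python3 rel.py -0.8,0,46
python3 -m handwheel '[[[0,0,-2,0,0,0,255],[0,0,-4,0,0,0,255],[0,0,-6,0,0,0,255],[0,0,-7,0,0,0,255],[0,0,-8,0,0,0,255],[0,0,-8,0,0,0,255],[0,0,-8,0,0,0,255],[0,0,-8,0,0,0,255],[0,0,-8,0,0,0,255],[0,0,-8,0,0,0,255]]]'>/dev/null
python3 rel.py -0.8,0,46
python3 - <<'E'
from h import *
im,_,_=cap("side")
cv2.imwrite("pics/s5.png",cv2.resize(im[150:280,170:340],None,fx=4,fy=4))
E
```

```text
t 41.1 pos [528.   67.8  56.8] tray w,l -0.5 0.9 yaw_y 53.4 tilt [-0. -0. -1.] F [ 0.4  0.5 -0.9] gap 0.0066
-0.8,0,46 world [527.1  68.1] shift [ -0.9   0.3 -10.8]
t 42.1 pos [528.   67.8  48.8] tray w,l -0.5 0.9 yaw_y 53.4 tilt [-0.  0. -1.] F [ 0.5 -0.1 -1.9] gap 0.0073
-0.8,0,46 world [527.1  68.1] shift [-0.9  0.3 -2.8]
```

View pics/s5.png

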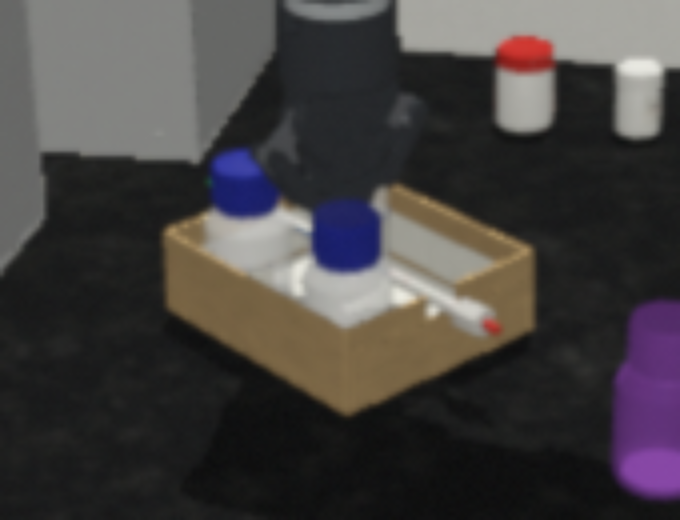

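The rod has entered the notch and its fitting is outside the wall (crop 470,315). I'll lower the last few mm, release slightly and rise.

```bash

python3 -m handwheel '[[[0,0,-1,0,0,0,255],[0,0,-2,0,0,0,255],[0,0,-3,0,0,0,255],[0,0,-3,0,0,0,255],[0,0,-3,0,0,0,255],[0,0,-3,0,0,0,255],[0,0,-3,0,0,0,255],[0,0,-3,0,0,0,255],[0,0,-3,0,0,0,255],[0,0,-3,0,0,0,255]]]'>/dev/null
python3 rel.py
python3 -m handwheel '[[[0,0,0,0,0,0,220],[0,0,0,0,0,0,200],[0,0,0,0,0,0,165],[0,0,0,0,0,0,165],[0,0,0,0,0,0,165],[0,0,0,0,0,0,165],[0,0,2,0,0,0,165],[0,0,5,0,0,0,165],[0,0,10,0,0,0,165],[0,0,15,0,0,0,165]]]'>/dev/null
python3 rel.py
python3 -m handwheel '[[[0,0,15,0,0,0,165],[0,0,40,0,0,0,165],[0,0,80,0,0,0,165],[0,0,120,0,0,0,165],[0,0,150,0,0,0,165],[-30,0,150,0,0,0,165],[-70,10,150,0,0,0,165],[-110,20,150,0,0,0,165],[-150,40,150,0,0,0,165],[-150,60,150,0,0,0,165]]]'>/dev/null
python3 rel.py
python3 - <<'E'
from h import *
a,_,_=cap("side");b,_,_=cap("top")
a=cv2.resize(a[150:280,170:340],(520,398));b=cv2.resize(b[120:260,200:345],(280,270))
o=np.zeros((398,800,3),np.uint8);o[:,:520]=a;o[:270,520:]=b;cv2.imwrite("pics/f.png",o)
E
```

```text
t 43.2 pos [528.   67.8  45.8] tray w,l -0.5 0.9 yaw_y 53.4 tilt [-0.  0. -1.] F [ 0.4  0.2 -1.8] gap 0.0072
t 44.2 pos [528.1  67.8  61.3] tray w,l -0.4 1.0 yaw_y 53.4 tilt [-0.  0. -1.] F [ 0.1 -0.6 -0.7] gap 0.0302
t 45.2 pos [373.  127.9 211. ] tray w,l -44.7 -159.4 yaw_y 53.39 tilt [ 0.002 -0.002 -1.   ] F [ 0.3 -0.9 -0.2] gap 0.0301
```

View pics/f.png

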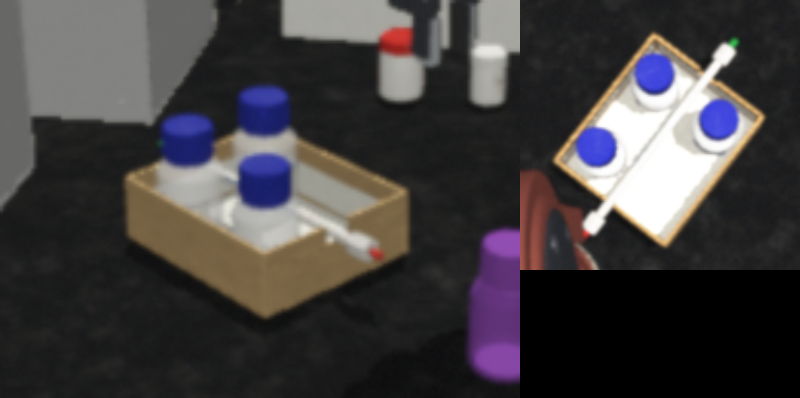

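The rod lies in both notches with its fittings outside the walls. The three bottles are upright, all four walls are up, and the arm is clear.

```bash
python3 -c "
from bench import finish_job
print(finish_job())"
```

```text
the job is handed in; nothing more can be done
None
```

The kit is made up and handed in at about 45 s: all four walls are upright, the three small blue-capped bottles stand clear of the middle line, and the column rests in both notches with its fittings outside; the bench gave no verdict.

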